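# Switch off the dry block heater and hold its block up out of the well

## Task

I want to wipe out the well of the dry block heater: first turn its red rotary switch from on to off, then take the aluminium block by the black bar of its lifter and lift it straight up out of the well, with the vials staying in their holes. Finish while holding the block still and level directly over the well, its underside at least 8 cm above the heater's deck, and do not set it down or let go; leave the jar, the steel die and the mortar where they stand.

Things in the scene. Friction and masses are not known exactly. Their poses are not given: they have to be found in the camera images.
- heater: dry block heater, fixed to the bench: white case 220 mm (its x) by 320 mm (its y), flat deck 80 mm above the bench; origin under its centre, x points from its front (operator's) side to its back. Block well in the -y half of the deck, control panel with display, three keys and red switch in the +y half
- well (a point): centre of the well's mouth, at deck height, 65 mm from the heater's centre towards its -y; axes as the heater's. The well is 80 mm (x) by 99 mm (y) and 35 mm deep
- switch (a joint): red rotary switch on a yellow plate, vertical axis: 0 = off, 1.571 = on (end stops); starts on. On: bar along the heater's x, white pointer line at the green dot (+x). Turn 90 degrees anticlockwise seen from above for off: bar along the heater's y, pointer at the white dot (+y). It snaps from the middle to the nearer end and stays there (spring about 0.08 N m, friction 0.02 N m)
- switch_grip (a point): point on the switch's axis 105 mm above the bench, 42 mm from the heater's centre towards its -x and 89 mm towards +y. Frame turns with the switch: its grip bar is 42 mm long along y (pointer end +y), 13 mm thick along x, and reaches from 91 to 117 mm above the bench, on a disc 42 mm across
- block: aluminium heating block with screw-in T lifter, one rigid piece, 0.7 kg give or take 15 percent, loose in the well with 2 mm play. 76 mm (its x) by 95 mm (its y) by 45 mm tall; origin centre of its underside, at first 35 mm below the deck; z up, axes at first along the heater's. Six holes 25 mm across, 32 mm deep, at x = -20.5, +20.5 and y = -30, 0, +30 mm; four hold vials
- lift_bar (a point): centre of the lifter's black bar, 105 mm above the block's underside (60 mm above its top face), on a 10 mm steel stem from the block's centre. The bar is 80 mm long along the block's y, 16 mm thick along its x and 18 mm tall; axes as the block's
- vial0: vial in one of the block's six holes: amber glass, 23 mm across, 46 mm tall, a white cap, about 22 g; origin at the centre of its underside, z up along the vial. Seated, its origin is 13 mm above the block's underside and its cap stands 14 mm above the block's top face
- vial1: vial in one of the block's six holes: amber glass, 23 mm across, 46 mm tall, a blue cap, about 22 g; origin at the centre of its underside, z up along the vial. Seated, its origin is 13 mm above the block's underside and its cap stands 14 mm above the block's top face
- vial2: vial in one of the block's six holes: amber glass, 23 mm across, 46 mm tall, a red cap, about 22 g; origin at the centre of its underside, z up along the vial. Seated, its origin is 13 mm above the block's underside and its cap stands 14 mm above the block's top face
- vial3: vial in one of the block's six holes: amber glass, 23 mm across, 46 mm tall, a green cap, about 22 g; origin at the centre of its underside, z up along the vial. Seated, its origin is 13 mm above the block's underside and its cap stands 14 mm above the block's top face
- jar: amber glass jar with a white cap and a paper label, 58 mm across, 82 mm tall, standing loose on the bench beside the heater's +y end; origin at the centre of its underside
- die: steel pellet die, stepped cylinder with a plunger, 48 mm across, 74 mm tall, standing loose in front of the heater; origin at the centre of its underside
- mortar: white porcelain mortar bowl, 84 mm across, 42 mm tall, loose beside the heater's -y end; origin at the centre of its underside
There are look-alikes about, which are no part of the job. Leave any purple or yellow look-alike of the vial3 alone.

How it is judged:
On the way, in this order (a step that is already met when the one before it is completed fails the run):
1. the switch is turned off (value of joint switch below 0.15 rad), for 0.2 s.
2. the block is lifted out of the well, level, at least 8 cm clear of the deck (z of block in the frame of well above 0.08 m and angle between block's own z axis and vertical below 0.09 rad), for 0.3 s.
At the end, for the whole second after the job is handed in: Switch off (under 0.15 rad); block held by the fingers, off the heater, underside over 80 mm above the deck, within 50 mm of over the well's centre, tilted under 0.09 rad, still (20 mm/s, 0.15 rad/s); all four vials down in their holes (under 20 mm above its underside) (all of step 2 and value of joint switch below 0.15 rad and horizontal distance between block and well below 0.05 m and contact force between the fingers and block above 2 N and contact force between block and heater below 0.2 N and linear speed of block below 0.02 m/s and angular speed of block below 0.15 rad/s and z of each of vial0, vial1, vial2, vial3 in the frame of block below 0.02 m); the arm keeps its last pose, push and grip.
It fails at once if the block is lifted while the switch is still on (value of joint switch above 0.6 rad and z of block in the frame of well above -0.02 m).
It fails at once if the block is tipped by more than 14 degrees (angle between block's own z axis and vertical above 0.25 rad).
It fails at once if a vial comes out of its hole (z of any of vial0, vial1, vial2, vial3 in the frame of block above 0.03 m).
It fails at once if the jar, die or mortar is moved by more than 25 mm or tipped over (distance of any of jar, die, mortar from where it was at the start of the episode above 0.025 m or angle between any of jar, die, mortar's own z axis and vertical above 0.5 rad).
It also fails if it takes over 45 s, if anything falls off the work surface, if the arm or the gripper's body presses on something with over 40 N, if the wrist force passes 120 N, or if a joint passes its speed limit or range.

## Robot

A 6-joint arm with a two-finger parallel gripper is mounted at the origin on the work surface. World frame = base frame: x ahead of the robot, y to its left, z up, the work surface at z = 0. Lengths are in m, angles in rad, forces in N, time in s.
With the tool pointing down it reaches from about 0.35 to 0.975 m from the base axis. Payload 17.4 kg.
Tool frame: the origin (TCP) lies at the very end of the fingers, on their centre line; the grasp point (between the pads) lies 19 mm behind it (grip_depth is the distance from the TCP to the grasp point, in m); z points along the fingers, y is the direction in which the jaws open and shut (so a half turn about z gives the same grasp; the last joint's range is limited). The gripper opens to 85 mm and grips with 20 to 120 N. Pads are 22 mm wide; open, the fingers measure 114 mm over their backs; the gripper's body (76 mm by 85 mm) begins 54 mm behind the grasp point. The pads swing forward as they close: fully open they stand 13 mm farther back than shut.
Start: joints at [1.267, 0.116, 1.442, -0, 1.584, -0.038], TCP at [0.177, 0.651, 0.231] pointing down, gripper open.
Joint ranges: [-2.83, 2.83], [-0.83, 2.19], [0.07, 2.5], [-1.14, 4.28], [0.01, 3], [-2.97, 2.97]. Speed limits (rad/s): [1.89, 1.89, 2.22, 3.14, 3.14, 3.14].

## Interface

Orientations are given as a unit quaternion [w, x, y, z].
In Python, from station import * gives the robot as it stands.
- The arm moves only by the tool arm_command, never from a script. Its arguments are lists of equal length, an entry for each row: "hand": the opening, from -1 (shut) to 1 (fully open); "delta_pos": the shift along the tool's x, y, z in mm, a list of three; "twist": the turn, a rotation vector about the tool's x, y, z in degrees, a list of three. In form: {"hand": [hand, ...], "delta_pos": [[dx, dy, dz], ...], "twist": [[rx, ry, rz], ...]}. A call has 1 to 10 rows; each row is the pose to reach, as a shift and turn from the pose measured when the call began, along the tool's axes at that moment; what a row does not reach only later rows make up. A row lasts 1/8 s, in which the tool goes at most 62.5 mm and 10.7 degrees, less where a joint would pass 70% of its speed; a pose out of reach is approached as far as the arm can. A call with a gripper value outside its range is refused whole. The fingers move at their own pace and stop on an object; "grip_force" is the grip in N (left out, the last holds). Time passes only in rows, so rows that repeat a pose let the fingers close. It gives the time, the measured TCP pose, the force and the opening at its end, in the units of the state.
- get_obs(): the state, without advancing time (a new reading comes with each control period).
- camera(name): name is "scene" or "top" or "wrist"; returns a dict with "color" (420x560x3 uint8, red, green, blue), "depth" (420x560 float32, m along the optical axis (not along the pixel's ray), 0 where there is no reading), "fx", "fy", "cx", "cy" (pixels), "cam_to_world" (4x4, takes a point from camera to world coordinates). Camera axes: x right, y up, looking along -z (the intrinsics and any distortion apply to the point x, -y, -z); pixel columns grow to the right and rows downward; lengths in m; the calibration is good to about 2 mm. A picture is of the moment at which its call begins.
- job_done(): hands the job in, once; it reports no verdict.
Trained networks look in a picture, given as the dict that the camera call returned (one of the last four; its "shot" number tells which), for a name from the list of things; names that differ only in an ending like _2 or _b are one class to them, and where a whole thing is asked for, a point or a joint stands for the part that bears it (a point fixed in the world has none). Each returns a list of dicts, best first, with "conf" (0 to 1); they miss things now and then, are a little off and sometimes report something else, mostly with a low value. They report only what shows in the picture. A call takes as long as a camera call. They do not tell look-alikes from the thing itself.
- search_frame(query, picture): "at" ([column, row] in pixels, amid what is visible of it).
The state is a dict: "t": time; "joint_pos": joint angles; "joint_velocities": joint speeds; "effort": joint torques, N m; "ee_pos": TCP position; "tcp_rot": TCP orientation; "contact_force": force on the tool from outside, world axes, zero at the start; "wrist_torque": the same for the moment, N m; "gripper_width": opening from 0.0 (shut) to 1.0 (fully open).
Only numpy, scipy, OpenCV 4.12 (cv2) and the standard library are available. Lean on these libraries where they do the work, as an engineer would, in place of code of your own. Each camera call takes 0.05 s, during which the arm holds its last target. There are 200 camera calls.

## Working session

There is one attempt and no reset: what is moved stays moved. The work goes in short steps, Python scripts to look and compute and a tool call to move; the robot and the scene stay as the last step left them, time stands still between calls to the robot, and variables do not carry over. Pictures are saved under pics/ and viewed, about 8 in all and at most 12, crops included, and the job is handed in when it is done.

Besides the shell and the picture viewer there is one more tool, called after "Call:" as name(argument=value, ...) on one line, values as JSON. arm_command: Moves the arm, as the interface text tells. Its arguments: {"type":"object","properties":{"hand":{"type":"array","items":{"type":"number"}},"delta_pos":{"type":"array","items":{"type":"array","items":{"type":"number"}}},"twist":{"type":"array","items":{"type":"array","items":{"type":"number"}}},"grip_force":{"type":"number"}},"required":["hand","delta_pos","twist"]}

```bash
mkdir -p pics
cat > h.py <<'E'
from station import *
import numpy as np, cv2
from scipy.spatial.transform import Rotation as R
def pt(p,c,r,k=2):
    c=int(round(c));r=int(round(r));d=p["depth"][r-k:r+k+1,c-k:c+k+1];d=np.median(d[d>0])
    q=np.array([(c-p["cx"])/p["fx"]*d,-(r-p["cy"])/p["fy"]*d,-d,1]);return (p["cam_to_world"]@q)[:3]
def cloud(p):
    d=p["depth"];r,c=np.indices(d.shape)
    q=np.stack([(c-p["cx"])/p["fx"]*d,-(r-p["cy"])/p["fy"]*d,-d,np.ones_like(d)],-1)
    w=(q@p["cam_to_world"].T)[...,:3];w[d<=0]=np.nan;return w
def proj(p,w):
    q=np.linalg.inv(p["cam_to_world"])@np.append(w,1);return p["cx"]+p["fx"]*q[0]/-q[2],p["cy"]+p["fy"]*q[1]/q[2]
def save(p,n): cv2.imwrite("pics/"+n,p["color"][...,::-1])
E
python3 - <<'E'
from h import *
for n in["scene","top"]:
    p=camera(n);save(p,n+"0.png");print(n,p["cam_to_world"][:3,3].round(3),[k for k in p])
    for q in["heater","switch","lift_bar","block","jar","die","mortar"]:
        for f in search_frame(q,p)[:2]: print(q,np.round(f["at"]),round(f["conf"],2),pt(p,*f["at"]).round(3))
print(get_obs())
E
```

```text
scene [ 0.856 -0.517  0.613] ['color', 'depth', 'fx', 'fy', 'cx', 'cy', 'cam_to_world', 'shot']
heater [270. 256.] 0.8 [ 0.57  -0.089  0.087]
switch [276. 196.] 0.63 [0.49  0.057 0.101]
switch [270. 258.] 0.45 [ 0.571 -0.091  0.084]
lift_bar [252. 246.] 0.76 [ 0.533 -0.094  0.098]
block [254. 247.] 0.9 [ 0.537 -0.093  0.096]
jar [254. 259.] 0.34 [ 0.559 -0.123  0.103]
die [206. 222.] 0.81 [ 0.38  -0.051  0.055]
die [235. 250.] 0.53 [ 0.517 -0.124  0.104]
mortar [169. 326.] 0.93 [ 0.473 -0.267  0.014]
top [0.426 0.015 1.192] ['color', 'depth', 'fx', 'fy', 'cx', 'cy', 'cam_to_world', 'shot']
heater [288. 214.] 0.85 [ 0.525 -0.01   0.08 ]
heater [190. 196.] 0.45 [0.564 0.225 0.082]
switch [260. 227.] 0.61 [0.492 0.055 0.098]
lift_bar [320. 212.] 0.83 [ 0.525 -0.081  0.148]
block [320. 209.] 0.78 [ 0.53  -0.08   0.158]
block [335. 201.] 0.21 [ 0.555 -0.12   0.104]
jar [192. 194.] 0.88 [0.569 0.22  0.082]
die [304. 277.] 0.76 [ 0.377 -0.051  0.073]
mortar [398. 233.] 0.89 [ 0.488 -0.291  0.011]
{'t': 0.8, 'joint_pos': array([ 1.26719884e+00,  1.15975890e-01,  1.44159533e+00, -1.99587815e-05,
        1.58398742e+00, -3.78273756e-02]), 'joint_velocities': array([-0.00156885,  0.00106782, -0.00175646, -0.00240819, -0.00136524,
       -0.00199372]), 'effort': array([-9.15991131e-05, -7.31686163e+01, -6.32633400e+01,  3.00020838e-05,
        2.86288814e-04,  1.18016253e-06]), 'ee_pos': array([0.17732493, 0.6513004 , 0.2313223 ]), 'tcp_rot': array([1.27226768e-05, 1.32494443e-01, 9.91183748e-01, 1.50644698e-05]), 'contact_force': array([-0.2464044 , -0.67009026,  0.04525046]), 'wrist_torque': array([0.02263432, 0.00129456, 0.03968319]), 'gripper_width': 1.003795598496252}
```

```bash
python3 -c "
import cv2,numpy as np
a=cv2.imread('pics/scene0.png');b=cv2.imread('pics/top0.png')
cv2.imwrite('pics/both.png',cv2.resize(np.vstack([a,b]),None,fx=.71,fy=.71))"
```

```text
(no output)
```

View pics/top0.png

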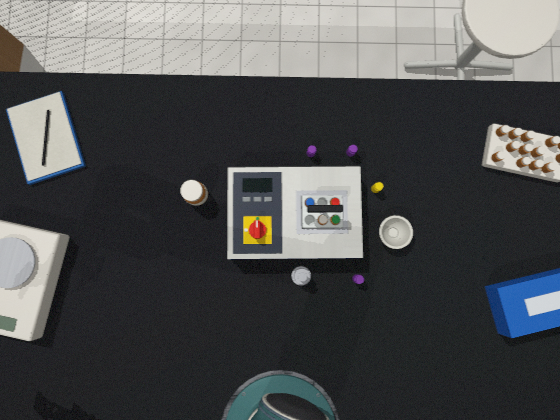

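View pics/scene0.png

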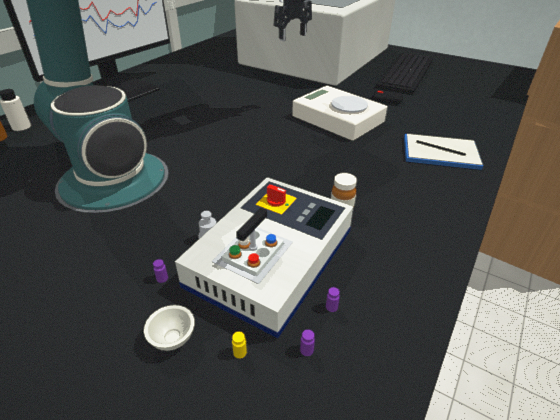

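The pictures show the heater at top (228-362, 167-258), the red switch at (257,229), and the black lift bar at (325,209). The jar is at (193,192), the die at (301,275) and the mortar at (396,232). Loose purple and yellow vials stand off the heater, and I'll leave them alone. For the lift bar, the other dark thing nearby is the display (257,185); for the switch, nothing else is red except the red vial cap (335,202). Next I measure from depth.

```bash
cat > m.py <<'E'
from h import *
p=camera("top");w=cloud(p);z=w[...,2]
near=(abs(w[...,0]-.525)<.2)&(abs(w[...,1]+.01)<.2)
def rect(m,n):
    q=w[m][:,:2]; (c,s,a)=cv2.minAreaRect((q*1000).astype(np.float32)); print(n,len(q),np.round(c,1),np.round(s,1),round(a,2),"z",np.median(z[m]).round(4));return c,s,a
m=(near&(z>.07)&(z<.09)).astype(np.uint8)
n,l,st,_=cv2.connectedComponentsWithStats(m);k=1+np.argmax(st[1:,4]);rect(l==k,"deck")
rect(near&(z>.135),"bar")
c=p["color"].astype(int);red=(c[...,0]>150)&(c[...,1]<60)&(c[...,2]<60)&near
sw=red&(w[...,1]>0);rect(sw,"red sw");rect(sw&(z>.108),"sw top");print(z[sw].max())
ye=(c[...,0]>150)&(c[...,1]>130)&(c[...,2]<80)&near&(w[...,1]>0)&(z>.06);rect(ye,"yellow")
cv2.imwrite("pics/crop.png",cv2.resize(p["color"][155:285,215:375,::-1],None,fx=5,fy=4.6,interpolation=2)[:600,:800])
E
python3 m.py
```

```text
deck 10955 [530.8 -26.1] [220.2 320.7] 1.28 z 0.0806
bar 278 [532.6 -91.9] [15.7 78.4] 1.0 z 0.1582
red sw 150 [486.1  63.6] [37.1 36.6] 46.83 z 0.0941
sw top 64 [485.9  61.3] [37.1  9.4] 0.89 z 0.1166
0.12233652767461933
yellow 480 [486.8  63. ] [64.5 67.1] 1.01 z 0.0828
```

View pics/crop.png

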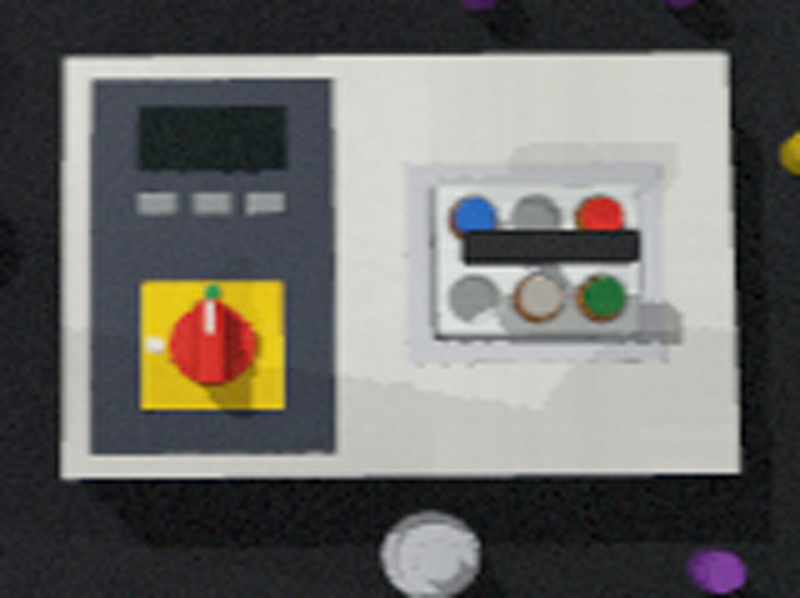

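The close crop confirms the choice. The red switch is at crop (212,343) with its white pointer at the green dot (on), and the black bar is at (550,246). The blue, red, white and green vials are seated. Heater centre is (0.531, -0.026) with yaw of about +1°. That puts the switch axis at about (0.487, 0.062) and the bar at about (0.532, -0.0915). I'm moving above the switch now, with jaw heading -89° so the last joint has room to turn.

Call:
arm_command(hand=[0.2, 0.2, 0.2, 0.2, 0.2, 0.2, 0.2, 0.2, 0.2, 0.2], delta_pos=[[-454, -487, 40], [-454, -487, 40], [-454, -487, 40], [-454, -487, 40], [-454, -487, 40], [-454, -487, 40], [-454, -487, 40], [-454, -487, 40], [-454, -487, 40], [-454, -487, 40]], twist=[[0, 0, 164], [0, 0, 164], [0, 0, 164], [0, 0, 164], [0, 0, 164], [0, 0, 164], [0, 0, 164], [0, 0, 164], [0, 0, 164], [0, 0, 164]], grip_force=40)

```text
t: 2.1
ee_pos: [0.4685, 0.0972, 0.1941]
tcp_rot: [0.0, 0.879, 0.477, 0.001]
contact_force: [0.7, 1.6, -0.7]
gripper_width: 0.599
```

```bash
cat > d.py <<'E'
from h import *
import sys
# world target x,y,z(mm), heading of tool y (deg)
def delta(x,y,z,hd):
    o=get_obs();Q=R.from_quat(np.roll(o["tcp_rot"],-1));h=np.radians(hd)
    T=R.from_matrix(np.array([[-np.sin(h),np.cos(h),0],[np.cos(h),np.sin(h),0],[0,0,-1]]).T.reshape(3,3).T) if 0 else None
    ty=np.array([np.cos(h),np.sin(h),0]);tz=np.array([0,0,-1.]);tx=np.cross(ty,tz)
    T=R.from_matrix(np.c_[tx,ty,tz])
    print("t",o["t"],"pos",(o["ee_pos"]*1000).round(1),"head",np.degrees(np.arctan2(*Q.as_matrix()[[1,0],1])).round(2),"w",round(o["gripper_width"],3),"F",o["contact_force"].round(1),"j",o["joint_pos"].round(2))
    print("delta",Q.inv().apply(np.array([x,y,z])-o["ee_pos"]*1000).round(1),"twist",np.degrees((Q.inv()*T).as_rotvec()).round(2))
delta(*map(float,sys.argv[1:5]))
E
sed -i '/if 0 else/d' d.py; python3 d.py 487 62.5 190 -89
```

```text
t 2.1 pos [468.5  97.2 194.1] head -33.02 w 0.599 F [ 0.7  1.6 -0.7] j [ 0.15 -0.31  1.9   0.    1.55  0.73]
delta [-19.1  34.4   4.1] twist [ 2.000e-02 -6.000e-02  5.598e+01]
```

Call:
arm_command(hand=[0.2, 0.2, 0.2, 0.2, 0.2, 0.2, 0.2, 0.2], delta_pos=[[-19, 34.5, 4], [-19, 34.5, 4], [-19, 34.5, 4], [-19, 34.5, 4], [-19, 34.5, 4], [-19, 34.5, 4], [-19, 34.5, 4], [-19, 34.5, 4]], twist=[[0, 0, 56], [0, 0, 56], [0, 0, 56], [0, 0, 56], [0, 0, 56], [0, 0, 56], [0, 0, 56], [0, 0, 56]])

```text
t: 3.1
ee_pos: [0.4871, 0.0625, 0.1902]
tcp_rot: [-0.0, 1.0, 0.009, 0.001]
contact_force: [0.2, 0.7, 0.9]
gripper_width: 0.601
```

```bash
python3 d.py 487 62.5 97 -89
python3 - <<'E'
from h import *
p=camera("wrist");save(p,"wrist1.png")
for q in["switch","lift_bar"]:
    for f in search_frame(q,p)[:1]: print(q,f,pt(p,*f["at"]).round(4))
print(proj(p,np.array([.487,.0625,.117])))
w=cloud(p);c=p["color"].astype(int);red=(c[...,0]>120)&(c[...,1]<70)&(c[...,2]<70)&(w[...,1]>0)
for m in(red&(w[...,2]>.110),red&(w[...,2]>.08)):
    print(m.sum(),cv2.minAreaRect((w[m][:,:2]*1000).astype(np.float32)),np.nanmax(w[m][:,2]))
E
```

```text
t 3.1 pos [487.1  62.5 190.2] head -88.95 w 0.601 F [0.2 0.7 0.9] j [ 0.08 -0.28  1.88  0.    1.54  1.63]
delta [-0.2  0.  93.2] twist [-0.01 -0.07  0.05]
switch {'at': [276.6, 208.8], 'conf': 0.63} [0.4943 0.0652 0.1174]
lift_bar {'at': [471.8, 162.2], 'conf': 0.81} [ 0.5367 -0.0497  0.1496]
(np.float64(280.493817889828), np.float64(218.28065283295624))
780 ((486.273193359375, 63.97312927246094), (41.818443298339844, 12.772820472717285), 1.3413259983062744) 0.11857538580849505
1881 ((481.1680908203125, 61.63861083984375), (53.45076370239258, 39.441131591796875), 21.650720596313477) 0.11857538580849505
```

View pics/wrist1.png

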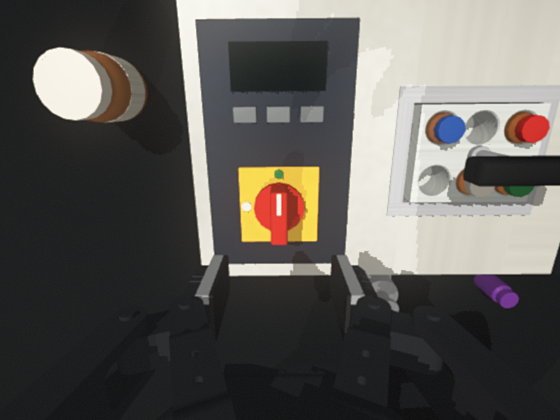

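The wrist view shows the switch bar at (279,220) between the fingers, the pointer still at the green dot, and the lift bar at (515,170). Descending and closing.

Call:
arm_command(hand=[0.2, 0.2, 0.2, 0.2, -1, -1, -1, -1, -1, -1], delta_pos=[[0, -0.5, 45], [0, -0.5, 75], [0, -0.5, 92], [0, -0.5, 92], [0, -0.5, 92], [0, -0.5, 92], [0, -0.5, 92], [0, -0.5, 92], [0, -0.5, 92], [0, -0.5, 92]], twist=[[0, 0, 0], [0, 0, 0], [0, 0, 0], [0, 0, 0], [0, 0, 0], [0, 0, 0], [0, 0, 0], [0, 0, 0], [0, 0, 0], [0, 0, 0]])

```text
t: 4.5
ee_pos: [0.4877, 0.0632, 0.0994]
tcp_rot: [-0.0, 1.0, 0.009, 0.001]
contact_force: [-0.7, 1.0, 7.3]
gripper_width: 0.145
```

```bash
python3 d.py 486.5 63 98 1
```

```text
t 4.5 pos [487.7  63.2  99.4] head -88.97 w 0.145 F [-0.7  1.   7.3] j [ 0.08 -0.23  1.99  0.    1.38  1.63]
delta [-1.2  0.2  1.4] twist [  0.11  -0.16 -89.97]
```

The fingers hold the switch bar (about 12–13 mm) and touch the disc lightly. I'll raise slightly and turn 90° anticlockwise.

Call:
arm_command(hand=[-1, -1, -1, -1, -1, -1, -1, -1, -1, -1], delta_pos=[[-1, 0, -1], [-1, 0, -1], [-1, 0, -1], [-1, 0, -1], [-1, 0, -1], [-1, 0, -1], [-1, 0, -1], [-1, 0, -1], [-1, 0, -1], [-1, 0, -1]], twist=[[0, 0, -10], [0, 0, -20], [0, 0, -30], [0, 0, -40], [0, 0, -50], [0, 0, -60], [0, 0, -70], [0, 0, -80], [0, 0, -90], [0, 0, -90]])

```text
t: 5.75
ee_pos: [0.486, 0.0645, 0.0996]
tcp_rot: [-0.001, 0.7, 0.715, 0.002]
contact_force: [-0.8, 13.1, -11.3]
gripper_width: 0.136
```

```bash
python3 d.py 486.5 63 220 1
```

```text
t 5.75 pos [486.   64.5  99.6] head 1.22 w 0.136 F [ -0.8  13.1 -11.3] j [ 0.08 -0.23  1.99  0.    1.38  0.06]
delta [  -1.1    0.6 -120.5] twist [ 0.07 -0.2   0.22]
```

Call:
arm_command(hand=[0.2, 0.2, 0.2, 0.2, 0.5, 0.5, 0.5, 0.5], delta_pos=[[0, 0, 0], [0, 0, 0], [0, 0, 0], [0, 0, -20], [0, 0, -60], [0, 0, -110], [0, 0, -110], [0, 0, -110]], twist=[[0, 0, 0], [0, 0, 0], [0, 0, 0], [0, 0, 0], [0, 0, 0], [0, 0, 0], [0, 0, 0], [0, 0, 0]])

```text
t: 6.75
ee_pos: [0.4859, 0.0641, 0.2102]
tcp_rot: [-0.001, 0.7, 0.715, 0.002]
contact_force: [-0.0, 0.3, -0.5]
gripper_width: 0.753
```

```bash
python3 d.py 532.3 -91.7 210 1
python3 - <<'E'
from h import *
p=camera("wrist");save(p,"wrist2.png")
w=cloud(p);c=p["color"].astype(int);red=(c[...,0]>120)&(c[...,1]<70)&(c[...,2]<70)&(w[...,1]>0)
m=red&(w[...,2]>.110);print(m.sum(),cv2.minAreaRect((w[m][:,:2]*1000).astype(np.float32)))
E
```

```text
t 6.75 pos [485.9  64.1 210.2] head 1.21 w 0.753 F [-0.   0.3 -0.5] j [ 0.08 -0.29  1.86  0.    1.57  0.06]
delta [-156.7   43.1   -0.3] twist [ 0.11 -0.21  0.21]
369 ((491.0270080566406, 64.58386993408203), (22.34149742126465, 41.69442367553711), 0.9908689856529236)
```

View pics/wrist2.png

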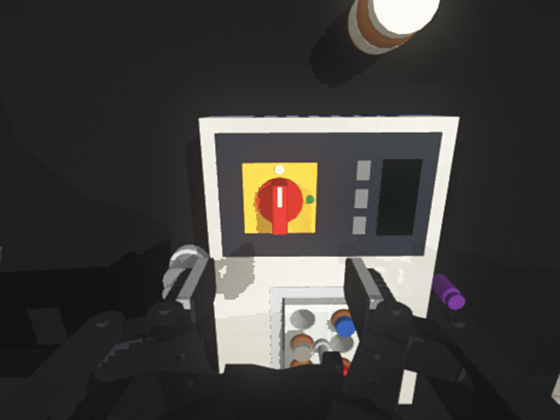

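The switch bar (280,208) now has its pointer at the white dot (279,170), so it's off, and its long axis is at heading 91°. Next I move over the lift bar.

Call:
arm_command(hand=[0.5, 0.5, 0.5, 0.5, 0.5, 0.5], delta_pos=[[-50, 14, 0], [-105, 29, 0], [-157, 43, 0], [-157, 43, 0], [-157, 43, 0], [-157, 43, 0]], twist=[[0, 0, 0.2], [0, 0, 0.2], [0.1, -0.2, 0.2], [0.1, -0.2, 0.2], [0.1, -0.2, 0.2], [0.1, -0.2, 0.2]])

```text
t: 7.55
ee_pos: [0.5318, -0.091, 0.2087]
tcp_rot: [-0.001, 0.7, 0.714, -0.0]
contact_force: [0.5, 0.2, -1.1]
gripper_width: 0.749
```

```bash
python3 d.py 532.3 -91.7 131 1
python3 - <<'E'
from h import *
for n in("top","scene","wrist"):
    p=camera(n);w=cloud(p);c=p["color"].max(-1);m=(c<70)&(abs(w[...,2]-.15)<.011)&(abs(w[...,0]-.532)<.025)&(abs(w[...,1]+.092)<.055)
    if m.sum()>5:print(n,m.sum(),cv2.minAreaRect((w[m][:,:2]*1000).astype(np.float32)),np.nanmax(w[m][:,2]))
    if n!="top":save(p,n+"3.png")
E
python3 -c "
import cv2,numpy as np
a=cv2.imread('pics/scene3.png')[150:320,150:380];b=cv2.imread('pics/wrist3.png')
cv2.imwrite('pics/b3.png',np.hstack([cv2.resize(a,(400,300)),cv2.resize(b,(400,300))]))"
```

```text
t 7.55 pos [531.8 -91.  208.7] head 1.08 w 0.749 F [ 0.5  0.2 -1.1] j [-0.22 -0.17  1.76 -0.    1.56 -0.24]
delta [-0.8  0.6 77.7] twist [-0.08 -0.01  0.08]
scene 391 ((533.1793212890625, -90.44306945800781), (16.04804039001465, 80.78653717041016), 1.553478717803955) 0.16003371146597395
wrist 2449 ((532.4872436523438, -88.80061340332031), (15.146465301513672, 79.11382293701172), 1.880953311920166) 0.16063735698355752
```

View pics/b3.png

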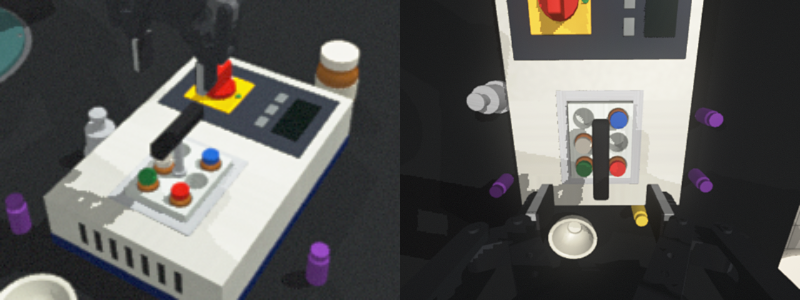

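The left panel (scene) shows the fingers over the black bar and the switch bar turned. The right panel (wrist) shows the bar (600,160) centred between the jaws with all four vials seated. I'll descend and close on it.

Call:
arm_command(hand=[0.5, 0.5, 0.5, 0.5, -1, -1, -1, -1, -1, -1], delta_pos=[[0, 0.7, 35], [0, 0.7, 65], [0, 0.7, 77], [0, 0.7, 77], [0, 0.7, 77], [0, 0.7, 77], [0, 0.7, 77], [0, 0.7, 77], [0, 0.7, 77], [0, 0.7, 77]], twist=[[0, 0, 0], [0, 0, 0], [0, 0, 0], [0, 0, 0], [0, 0, 0], [0, 0, 0], [0, 0, 0], [0, 0, 0], [0, 0, 0], [0, 0, 0]], grip_force=80)

```text
t: 8.95
ee_pos: [0.5329, -0.0912, 0.133]
tcp_rot: [0.0, 0.7, 0.714, 0.0]
contact_force: [-1.5, 0.0, 6.7]
gripper_width: 0.168
```

```bash
python3 d.py 532.3 -91.7 280 1
```

```text
t 8.95 pos [532.9 -91.2 133. ] head 1.08 w 0.168 F [-1.5  0.   6.7] j [-0.22 -0.14  1.85 -0.    1.42 -0.24]
delta [  -0.5   -0.5 -147. ] twist [0.03 0.01 0.08]
```

Call:
arm_command(hand=[-1, -1, -1, -1, -1, -1, -1, -1, -1, -1], delta_pos=[[0, 0, -2], [0, 0, -5], [0, 0, -9], [0, 0, -13], [0, 0, -18], [0, 0, -23], [0, 0, -28], [0, 0, -32], [0, 0, -34], [0, 0, -35]], twist=[[0, 0, 0], [0, 0, 0], [0, 0, 0], [0, 0, 0], [0, 0, 0], [0, 0, 0], [0, 0, 0], [0, 0, 0], [0, 0, 0], [0, 0, 0]])

```text
t: 10.2
ee_pos: [0.5329, -0.0912, 0.168]
tcp_rot: [0.0, 0.7, 0.714, 0.0]
contact_force: [-0.2, -0.3, -8.8]
gripper_width: 0.168
```

```bash
python3 d.py 532.3 -91.7 273 1;python3 -c "
from h import *
p=camera('scene');cv2.imwrite('pics/s4.png',cv2.resize(p['color'][120:330,150:400,::-1],None,fx=2.5,fy=2.5))"
```

```text
t 10.2 pos [532.9 -91.2 168. ] head 1.08 w 0.168 F [-0.2 -0.3 -8.8] j [-0.22 -0.16  1.81 -0.    1.48 -0.24]
delta [  -0.5   -0.5 -105. ] twist [0.03 0.01 0.08]
```

View pics/s4.png

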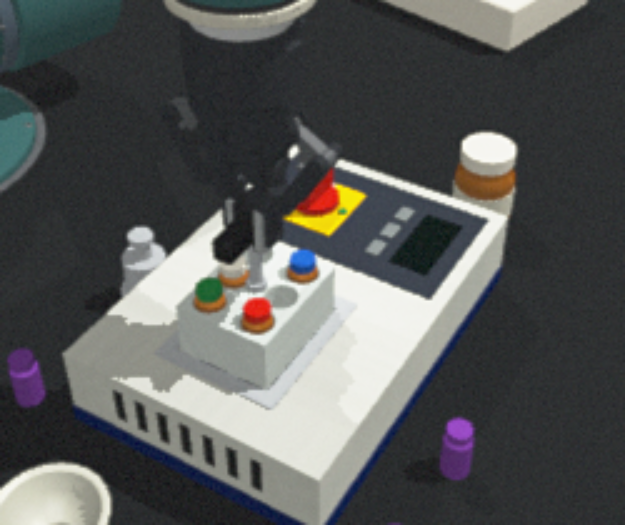

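The block has risen level with all four vials seated, and the measured load of 8.8 N fits block plus vials. I'm raising it another 100 mm.

Call:
arm_command(hand=[-1, -1, -1, -1, -1, -1, -1, -1, -1, -1], delta_pos=[[0, 0, -5], [0, 0, -14], [0, 0, -26], [0, 0, -40], [0, 0, -55], [0, 0, -70], [0, 0, -83], [0, 0, -92], [0, 0, -98], [0, 0, -100]], twist=[[0, 0, 0], [0, 0, 0], [0, 0, 0], [0, 0, 0], [0, 0, 0], [0, 0, 0], [0, 0, 0], [0, 0, 0], [0, 0, 0], [0, 0, 0]])

```text
t: 11.5
ee_pos: [0.5328, -0.0912, 0.2682]
tcp_rot: [0.0, 0.7, 0.714, 0.0]
contact_force: [0.6, 1.0, -8.5]
gripper_width: 0.174
```

Call:
arm_command(hand=[-1, -1, -1, -1, -1, -1], delta_pos=[[0, 0, 0], [0, 0, 0], [0, 0, 0], [0, 0, 0], [0, 0, 0], [0, 0, 0]], twist=[[0, 0, 0], [0, 0, 0], [0, 0, 0], [0, 0, 0], [0, 0, 0], [0, 0, 0]])

```text
t: 12.25
ee_pos: [0.5328, -0.0912, 0.2682]
tcp_rot: [0.0, 0.7, 0.714, 0.0]
contact_force: [0.3, 0.5, -8.8]
gripper_width: 0.168
```

```bash
python3 d.py 532.3 -91.7 273 1;python3 -c "
from h import *
p=camera('scene');cv2.imwrite('pics/s5.png',cv2.resize(p['color'][100:330,150:400,::-1],None,fx=2.5,fy=2.5))
w=cloud(p);z=w[...,2];c=p['color'].astype(int);g=(c.max(-1)-c.min(-1)<40)&(c.min(-1)>90)
m=g&(abs(w[...,0]-.532)<.06)&(abs(w[...,1]+.091)<.06)&(z>.13);print('block lowest/top z',np.percentile(z[m],[1,5,50,95,99]).round(4))
t=m&(z>.217)&(z<.232);q=w[t];a=np.linalg.lstsq(np.c_[q[:,:2],np.ones(len(q))],q[:,2],rcond=None)[0];print('tilt',len(q),a.round(3),cv2.minAreaRect((q[:,:2]*1000).astype(np.float32)))"
```

```text
t 12.25 pos [532.8 -91.2 268.2] head 1.08 w 0.168 F [ 0.3  0.5 -8.8] j [-0.22 -0.19  1.68 -0.    1.65 -0.24]
delta [-0.5 -0.5 -4.8] twist [0.03 0.01 0.08]
block lowest/top z [0.1812 0.1858 0.2244 0.4627 0.4644]
tilt 995 [-0.018  0.015  0.235] ((532.8787231445312, -90.47140502929688), (77.76604461669922, 97.2015380859375), 1.12227463722229)
```

View pics/s5.png

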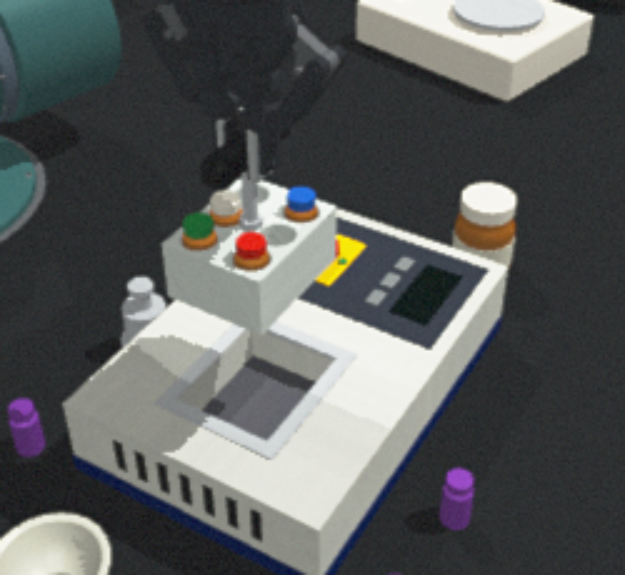

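The block hangs level (about 0.02 rad) over the empty well with all four vials seated. Its underside is at about 0.18 m, roughly 100 mm above the deck. Handing in.

```bash
python3 -c "
from station import *
print(job_done())"
```

```text
the job is handed in; nothing more can be done
None
```

The switch is off, and the gripper is holding the block still over the empty well. I handed the job in at about 12 s of the 45 s allowed; the hand-in gives no verdict.

- **Switch:** I gripped the red bar and turned it 90° anticlockwise. The wrist picture then showed the pointer at the white dot. I didn't check it again after that; the block hid most of the switch in the last picture.
- **Block:** I gripped the lifter's black bar with 80 N and raised it straight up, about 135 mm in all. The underside is about 100 mm above the deck, and the block is within about 2 mm of the well's centre. The measured tilt is about 0.02 rad, and the arm's position did not change over the last 0.75 s.
- **Vials:** the last picture shows all four seated in their holes. The steady 8.8 N load matches the block with its vials.
- **Jar, die and mortar:** they look undisturbed in the pictures and the arm never went near them. I didn't measure their positions again at the end.

No check failed. The fingers touched the switch's disc lightly (about 7 N) before the turn, so I commanded a 1 mm raise for it. By the end of the turn the reading was about 17 N, and it dropped to zero once the fingers let go.

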